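Close up the pill boxes and log the dose

TASK

Close up after the evening dose by pressing gently, one after the other: the white lid of the yellow pill organizer until it is shut, then its blue lid, then the lid of the aluminium pill box, and last the green button on the grey dose reminder, pressed well down and let up again. Press lightly throughout; do not pick up or push away the organizer or the pill box, do not press the button before all three lids are shut, and leave everything else on the tray where it is.

Things in the scene. Friction and masses are not known exactly. Their poses are not given: they have to be found in the camera images.
- organizer: Compact yellow plastic pill organizer, loose on the tray, 48 (x) by 132 (y) by 30 mm high with lids shut, 0.2 to 0.3 kg. Origin: centre of its underside; z up; its -x side (towards the robot, give or take its yaw of up to 0.45 rad) is where the lids open, the hinges run along y at x = +21 mm, 27 mm up. Four lids in a row: the white one centred at y = +49 mm, two shut yellow ones at y = +16 and -16 mm, the blue one at y = -49 mm.
- lid_white (a joint): Angle of the white lid, rad: 0 = shut, grows as it opens upward; starts ajar at about 0.45 to 0.75. The lid is 43 mm long from hinge to lip, 31 mm wide, 3 mm thick. It stays at any angle by light hinge friction; about 1 N at the lip moves it. Once shut it gives springily, about 1 mm per 4 N.
- lid_white_spot (a point): Spot on the white lid's top face to press, on its centre line, 28 mm from the hinge; moves with the lid. With the lid shut it is at (-7, +49, +30) mm in the organizer's frame.
- lid_blue (a joint): Angle of the blue lid, rad; same lid and meaning as the white one.
- lid_blue_spot (a point): Spot on the blue lid's top face to press, 28 mm from the hinge; moves with the lid. With the lid shut it is at (-7, -49, +30) mm in the organizer's frame.
- pill_box: Aluminium pill box, loose on the tray, 58 (x) by 84 (y) by 27 mm high with its lid shut, 0.2 to 0.3 kg. Origin: centre of its underside; z up; its one lid is hinged along y at x = +27 mm, 23 mm up, and opens on the -x side (towards the robot, give or take its yaw of up to 0.45 rad).
- lid_alu (a joint): Angle of the pill box's aluminium lid, rad: 0 = shut, grows as it opens upward; starts ajar at about 0.35 to 0.6. 56 mm from hinge to lip, 83 mm wide, 4 mm thick; stays at any angle by light friction, about 1 N at the lip moves it. Once shut it gives springily, about 1 mm per 4 N.
- lid_alu_spot (a point): Spot on the aluminium lid's top face to press, on its centre line, 38 mm from the hinge; moves with the lid. With the lid shut it is at (-10, 0, +27) mm in the pill box's frame.
- reminder: Dose reminder, a grey plastic unit 88 (x) by 74 (y) by 24 mm high, held to the tray by suction feet, with a dark display on its far half and the green button on its half nearer the robot (-x; yaw up to 0.45 rad). Origin: centre of its underside, z up.
- dose_button (a joint): Travel of the green button, m: 0 = up, 0.006 = fully down. Springs back up. Starts moving at about 0.6 N and is fully down at about 4 N, then rigid.
- dose_button_top (a point): Centre of the green button's flat top, 32 mm in diameter; 34 mm above the tray when up, at (-16, 0, +34) mm in the reminder's frame.
- turntable_edge (a point): Point near the rim (top face, 50 mm from the axis) of a small grey plastic turntable, 144 mm across and 20 mm high, which turns easily; at the back of the tray, a bystander.
- dropper_bottle: Amber glass bottle without its cap, 34 mm across, 68 mm high, standing on the turntable; bystander. Origin: centre of its underside.
- dropper_cap: Cap of the dropper bottle, black rubber bulb with an amber collar, 22 mm across, 40 mm high, standing near the robot's edge of the tray; bystander. Origin: centre of its underside.
- dose_cup: Small orange open dose cup, 38 mm across, 30 mm high, near the robot's edge of the tray; bystander. Origin: centre of its underside.
- mug: Blue ceramic mug, 80 mm across, 90 mm high, at the back left of the tray; bystander. Origin: centre of its underside.
- glasses_case: Dark spectacles case, 60 by 155 by 36 mm, at the back right of the tray; bystander. Origin: centre of its underside.
Things that resemble listed ones, but are neither listed nor needed, are in the scene too. What is shaped like the pill_box but pink or red is not meant.

How it is judged:
By the outcome, as a careful person would: the job done as asked, in the order asked, and still so for the second after the job is handed in, with the robot touching nothing.
It also fails if it takes over 54 s, if anything falls off the work surface, if the arm or the gripper's body presses on something with over 40 N, if the wrist force passes 120 N, or if a joint passes its speed limit or range.

ROBOT

A 6-joint arm with a two-finger parallel gripper is mounted at the origin on the work surface. World frame = base frame: x ahead of the robot, y to its left, z up, the work surface at z = 0. Lengths are in m, angles in degrees, forces in N, time in s.
With the tool pointing down it reaches from about 0.4 to 0.825 m from the base axis. Payload 7 kg.
Tool frame: the origin (TCP) lies at the very end of the fingers, on their centre line; the grasp point (between the pads) lies behind it (r.grasp_offset is the z of the grasp point in the tool frame, in m); z points along the fingers, y is the direction in which the jaws open and shut (so a half turn about z gives the same grasp; the last joint's range is limited). The gripper opens to 88 mm and grips with 3 to 60 N. Pads are 19 mm wide; open, the fingers measure 130 mm over their backs; the gripper's body (78 mm by 193 mm) begins 47 mm behind the grasp point.
Start: joints at [81.137, 20.546, 0.682, 0, -70.136, -16.507], TCP at [0.289, 0.61, 0.227] pointing down, gripper open.
Joint ranges: [-176.03, 176.03], [-82.01, 121.73], [-58.28, 71.71], [-173.87, 95.51], [-174.79, -0.11], [-173.66, 173.66]. Speed limits (degrees/s): [136.94, 136.94, 172.46, 180, 180, 180].

INTERFACE

Orientations are given as [roll, pitch, yaw] about the fixed x, y, z axes, in that order (R = Rz(yaw) Ry(pitch) Rx(roll)).
In Python, from plant import r gives the robot as it stands. The module is installed in compiled form; this text tells all that it offers.
- The arm moves only by the tool servo_tool, never from a script. Its argument "targets" is a list of rows, each an object of numbers: "dx", "dy", "dz": the shift along the world's x, y, z in cm; "spin": the turn about the world's z in rad; "grip": the opening in per cent of the stroke, from 0 (shut) to 100 (fully open). A call has exactly 10 rows; each row is the pose to reach, as a shift and turn from the pose commanded when the call began; what a row does not reach only later rows make up. A row lasts 1/12 s, in which the tool goes at most 41.7 mm and 7.16 degrees, less where a joint would pass 70% of its speed; a pose out of reach is approached as far as the arm can. A call with a gripper value outside its range is refused whole. The fingers move at their own pace and stop on an object; "squeeze" is the grip in N (left out, the last holds). Time passes only in rows, so rows that repeat a pose let the fingers close, or fill a call up. It gives the time, the measured TCP pose, the force and the opening at its end, in the units of the state.
- r.get_state(): the state, without advancing time (a new reading comes with each control period).
- r.capture(name): name is "scene" or "side" or "wrist"; returns the picture (480x640x3 uint8, blue, green, red); there is no depth.
- r.get_calibration(name): a dict with "K" (3x3 intrinsics, pixels), "k1" (the pictures are not rectified: a ray, as slopes to the right and down, at radius r is drawn at 1 + k1 r^2 times it, then the intrinsics apply), "extrinsics" (4x4, takes a point from camera to world coordinates). Camera axes: x right, y down, z forward; pixel columns grow to the right and rows downward; lengths in m; the calibration is good to about 2 mm. A picture is of the moment at which its call begins: read the wrist's pose just before it. get_calibration takes no time and is no camera call; for the wrist camera it gives the pose at the moment of the call.
- r.close_job(): hands the job in, once; it reports no verdict.
Trained networks look in the newest picture that a camera, given by its name, has taken for a name from the list of things; names that differ only in an ending like _2 or _b are one class to them, and where a whole thing is asked for, a point or a joint stands for the part that bears it (a point fixed in the world has none). Each returns a list of dicts, best first, with "p" (0 to 1); they miss things now and then, are a little off and sometimes report something else, mostly with a low value. They report only what shows in the picture. A call takes as long as a camera call. They do not tell look-alikes from the thing itself.
- r.cut_out(name, camera): "mask" (480x640 bool, what is visible of it) and "extent" ([left, top, right, bottom] in pixels, round what is visible of it).
The state is a dict: "time_s": time; "joints": joint angles; "qd": joint speeds; "joint_torque": joint torques, N m; "tcp_pos": TCP position; "eef_rot": TCP orientation; "contact_force": force on the tool from outside, world axes, zero at the start; "moment": the same for the moment, N m; "gripper_width": finger opening in m.
Only numpy, scipy, OpenCV 4.12 (cv2) and the standard library are available. Lean on these libraries where they do the work, as an engineer would, in place of code of your own. Each camera call takes 0.05 s, during which the arm holds its last target. There are 200 camera calls.

## Working session

There is one attempt and no reset: what is moved stays moved. The work goes in short steps, Python scripts to look and compute and a tool call to move; the robot and the scene stay as the last step left them, time stands still between calls to the robot, and variables do not carry over. Pictures are saved under pics/ and viewed, about 8 in all and at most 12, crops included, and the job is handed in when it is done.

Besides the shell and the picture viewer there is one more tool, called by a JSON object that holds its "name" and its "arguments". servo_tool: Moves the arm, as the interface text tells. Its arguments: {"type":"object","properties":{"targets":{"type":"array"},"squeeze":{"type":"number"}},"required":["targets"]}

```bash
mkdir -p pics; cat > h.py <<'E'
import numpy as np, cv2
from plant import r
def ray(cam,uv,cal=None):
    c=cal or r.get_calibration(cam);K=np.array(c["K"]);T=np.array(c["extrinsics"])
    d=np.array([(uv[0]-K[0,2])/K[0,0],(uv[1]-K[1,2])/K[1,1]]);s=d.copy()
    for _ in range(20): s=d/(1+c["k1"]*(s@s))
    return T[:3,3],T[:3,:3]@np.array([s[0],s[1],1])
def at(cam,uv,z,cal=None):
    o,d=ray(cam,uv,cal);return o+d*(z-o[2])/d[2]
def px(cam,P,cal=None):
    c=cal or r.get_calibration(cam);K=np.array(c["K"]);T=np.linalg.inv(np.array(c["extrinsics"]))
    p=T[:3,:3]@np.array(P)+T[:3,3];s=p[:2]/p[2];s=s*(1+c["k1"]*(s@s))
    return np.array([K[0,0]*s[0]+K[0,2],K[1,1]*s[1]+K[1,2]])
E
python3 - <<'E'
from h import *
for c in("scene","side"):
    cv2.imwrite(f"pics/{c}0.png",r.capture(c))
    T=np.array(r.get_calibration(c)["extrinsics"]);print(c,T.round(2).tolist())
    for n in["organizer","lid_white","lid_blue","pill_box","lid_alu","reminder","dose_button"]:
        for o in r.cut_out(n,c)[:3]:
            m=np.argwhere(o["mask"]).mean(0)[::-1];print(n,round(o["p"],2),o["extent"],m.round(1),at(c,m,.03).round(3))
s=r.get_state();print(s["time_s"],s["tcp_pos"],s["eef_rot"],s["contact_force"])
E
```

```text
scene [[-0.41, 0.67, -0.62, 1.25], [0.91, 0.31, -0.27, 0.37], [0.01, -0.68, -0.74, 0.93], [0.0, 0.0, 0.0, 1.0]]
organizer 0.65 [212.8, 194.5, 265.3, 237.4] [239.4 215.9] [ 0.503 -0.193  0.03 ]
lid_white 0.57 [245.0, 207.0, 264.2, 223.0] [253.7 216.4] [ 0.489 -0.159  0.03 ]
lid_white 0.29 [357.0, 250.5, 396.0, 277.6] [376.2 263.6] [0.508 0.186 0.03 ]
lid_blue 0.55 [213.0, 196.1, 230.2, 213.9] [222.  204.8] [ 0.486 -0.257  0.03 ]
pill_box 0.88 [357.5, 252.8, 396.5, 283.0] [375.7 266.6] [0.517 0.188 0.03 ]
pill_box 0.82 [438.4, 202.0, 481.6, 233.4] [459.3 218.4] [0.274 0.331 0.03 ]
pill_box 0.75 [394.6, 213.1, 428.7, 246.0] [413.6 227.7] [0.356 0.232 0.03 ]
lid_alu 0.89 [358.5, 248.9, 394.7, 275.9] [376.5 263.2] [0.507 0.186 0.03 ]
lid_alu 0.79 [441.9, 205.0, 476.7, 224.6] [460.1 214.8] [0.259 0.329 0.03 ]
lid_alu 0.78 [397.2, 210.4, 432.6, 238.9] [414.1 224.3] [0.343 0.23  0.03 ]
reminder 0.85 [292.2, 228.0, 329.0, 260.6] [313.9 243.7] [0.511 0.024 0.03 ]
dose_button 0.53 [311.5, 230.9, 322.2, 237.1] [314.  234.7] [0.484 0.011 0.03 ]
side [[-0.91, -0.31, 0.29, 0.27], [-0.42, 0.68, -0.6
[... 501 characters left out ...]
 [408.4 445.6] [0.256 0.335 0.03 ]
pill_box 0.75 [271.5, 272.8, 313.3, 334.1] [294.4 304.5] [0.509 0.195 0.03 ]
pill_box 0.61 [346.4, 334.5, 409.1, 389.5] [377.2 361.9] [0.339 0.235 0.03 ]
lid_alu 0.87 [377.2, 406.9, 441.7, 480.0] [410.2 443.8] [0.255 0.332 0.03 ]
lid_alu 0.63 [276.5, 274.4, 312.8, 317.3] [291.7 297. ] [0.52  0.183 0.03 ]
lid_alu 0.57 [345.5, 338.8, 410.7, 381.4] [377.8 359.4] [0.34  0.231 0.03 ]
reminder 0.93 [315.1, 228.1, 363.0, 261.0] [340.7 243.1] [0.492 0.031 0.03 ]
dose_button 0.52 [343.6, 230.4, 356.7, 245.4] [348.4 237.9] [0.483 0.012 0.03 ]
0.8 [0.28924363 0.60984857 0.22657519] [-1.79999220e+02 -1.45393453e-03 -2.53704474e+01] [ 0.12509808 -0.90973982  1.12537796]
```

```bash
python3 - <<'E'
import cv2,numpy as np
a=cv2.imread("pics/scene0.png");b=cv2.imread("pics/side0.png")
A=cv2.resize(a[170:310,190:510],(800,350),interpolation=2);B=cv2.resize(b[130:480,100:500],(285,250))
cv2.imwrite("pics/a1.png",np.vstack([A,cv2.copyMakeBorder(B,0,0,0,515,0)]))
E
```

```text
(no output)
```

View pics/a1.png

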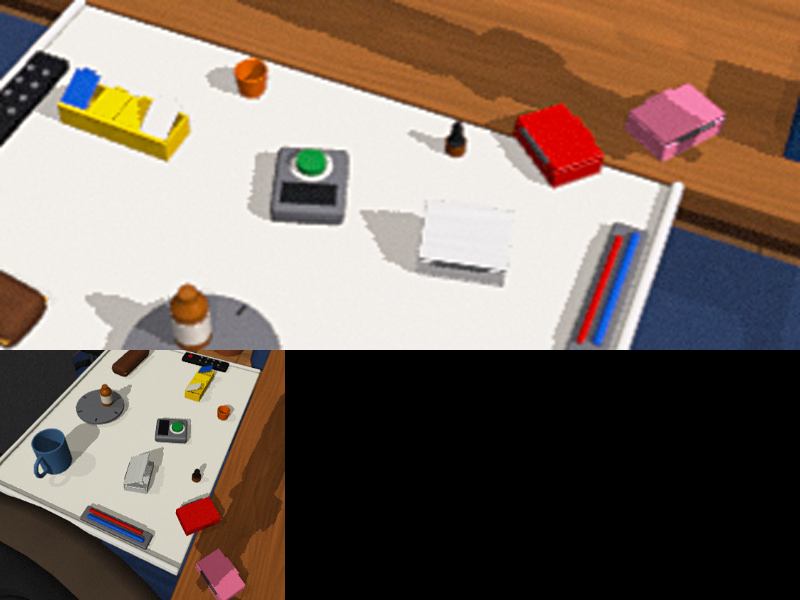

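The picture shows the aluminium box at about (376,265) in the scene camera, the reminder at (313,243), and the organizer at (239,216) with white and blue lids ajar. Red and pink look-alikes stand at (414,228) and (460,218).

{"name": "servo_tool", "arguments": {"targets": [{"dx": 1.3,"dy": -4,"dz": 1,"grip": 0},{"dx": 2.6,"dy": -8,"dz": 2,"grip": 0},{"dx": 4,"dy": -12,"dz": 3,"grip": 0},{"dx": 5.2,"dy": -16,"dz": 4,"grip": 0},{"dx": 6.5,"dy": -20,"dz": 5,"grip": 0},{"dx": 7.8,"dy": -24,"dz": 5,"grip": 0},{"dx": 9,"dy": -28,"dz": 5,"grip": 0},{"dx": 10,"dy": -32,"dz": 5,"grip": 0},{"dx": 11,"dy": -36,"dz": 5,"grip": 0},{"dx": 12,"dy": -39,"dz": 5,"grip": 0}], "squeeze": 5}}

```text
validation failed for argument at $.ta...
```

```bash
python3 - <<'E'
from h import *
import pickle
cal=r.get_calibration("wrist");cv2.imwrite("pics/w1.png",r.capture("wrist"));pickle.dump(cal,open("w1.pkl","wb"))
T=np.array(cal["extrinsics"]);print(T.round(3).tolist(),cal["K"])
for n in["pill_box","lid_alu","reminder","dose_button"]:
    for o in r.cut_out(n,"wrist")[:2]:
        m=np.argwhere(o["mask"]).mean(0)[::-1];print(n,round(o["p"],2),o["extent"],m.round(1),at("wrist",m,.03,cal).round(3))
E
```

```text
[[-0.428, -0.868, -0.253, 0.357], [-0.904, 0.411, 0.12, 0.578], [-0.0, 0.28, -0.96, 0.384], [0.0, 0.0, 0.0, 1.0]] [[389.47007588   0.         318.94596249]
 [  0.         389.47007588 242.6086743 ]
 [  0.           0.           1.        ]]
pill_box 0.96 [556.1, 63.5, 638.1, 167.4] [604.4 115.2] [0.262 0.346 0.03 ]
lid_alu 0.79 [573.6, 59.1, 640.0, 169.9] [613.  116.8] [0.257 0.339 0.03 ]
```

View pics/w1.png

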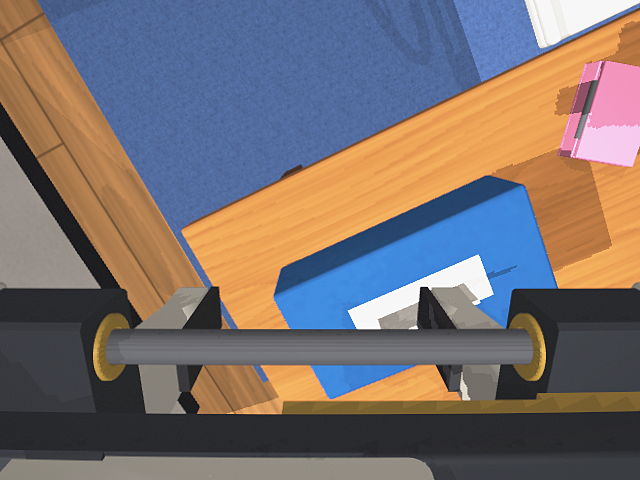

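The picture shows the move was refused (the arm is still at start). It shows only a blue box at (400,280) and the pink look-alike at (604,115). I'll send all keys in each row.

{"name": "servo_tool", "arguments": {"targets": [{"dx": 1.3,"dy": -4,"dz": 1,"spin": 0,"grip": 0},{"dx": 2.6,"dy": -8,"dz": 2,"spin": 0,"grip": 0},{"dx": 4,"dy": -12,"dz": 3,"spin": 0,"grip": 0},{"dx": 5.2,"dy": -16,"dz": 4,"spin": 0,"grip": 0},{"dx": 6.5,"dy": -20,"dz": 5,"spin": 0,"grip": 0},{"dx": 7.8,"dy": -24,"dz": 5,"spin": 0,"grip": 0},{"dx": 9,"dy": -28,"dz": 5,"spin": 0,"grip": 0},{"dx": 10,"dy": -32,"dz": 5,"spin": 0,"grip": 0},{"dx": 11,"dy": -36,"dz": 5,"spin": 0,"grip": 0},{"dx": 12,"dy": -39,"dz": 5,"spin": 0,"grip": 0}], "squeeze": 5}}

```text
time_s: 1.88
tcp_pos: [0.409, 0.2176, 0.2771]
eef_rot: [-179.9, -0.0, -25.3]
contact_force: [0.5, 0.5, -0.8]
gripper_width: 0.0267
```

```bash
cat > look.py <<'E'
import sys,pickle
from h import *
tag=sys.argv[1];cal=r.get_calibration("wrist");cv2.imwrite(f"pics/{tag}.png",r.capture("wrist"));pickle.dump(cal,open(f"{tag}.pkl","wb"))
for n in sys.argv[2:]:
    for o in r.cut_out(n,"wrist")[:2]:
        M=o["mask"];m=np.argwhere(M).mean(0)[::-1]
        rect=cv2.boxPoints(cv2.minAreaRect(np.argwhere(M)[:,::-1].astype(np.int32)))
        print(n,round(o["p"],2),o["extent"],m.round(1),at("wrist",m,.03,cal).round(4),rect.round().tolist())
E
python3 look.py w2 pill_box lid_alu reminder dose_button
```

```text
pill_box 0.92 [255.7, 42.4, 351.6, 142.3] [303.6  94.3] [0.5135 0.1856 0.03  ] [[248.0, 98.0], [317.0, 41.0], [358.0, 91.0], [289.0, 147.0]]
pill_box 0.88 [283.5, 316.4, 316.9, 389.0] [298.8 357.8] [0.2522 0.3193 0.03  ] [[281.0, 387.0], [289.0, 315.0], [319.0, 319.0], [311.0, 390.0]]
lid_alu 0.91 [258.5, 46.1, 348.9, 137.9] [301.2  91.3] [0.517  0.1865 0.03  ] [[250.0, 101.0], [317.0, 42.0], [353.0, 83.0], [285.0, 142.0]]
lid_alu 0.81 [283.1, 326.1, 314.7, 388.7] [296.4 374.8] [0.2324 0.3323 0.03  ] [[281.0, 386.0], [290.0, 325.0], [319.0, 330.0], [310.0, 391.0]]
reminder 0.82 [407.8, 0.0, 521.2, 93.2] [465.5  38.6] [0.4932 0.025  0.03  ] [[403.0, 27.0], [469.0, -29.0], [529.0, 41.0], [463.0, 97.0]]
dose_button 0.91 [463.7, 25.7, 498.4, 59.6] [482.   43.1] [0.4829 0.012  0.03  ] [[465.0, 25.0], [499.0, 25.0], [499.0, 61.0], [465.0, 61.0]]
```

View pics/w2.png

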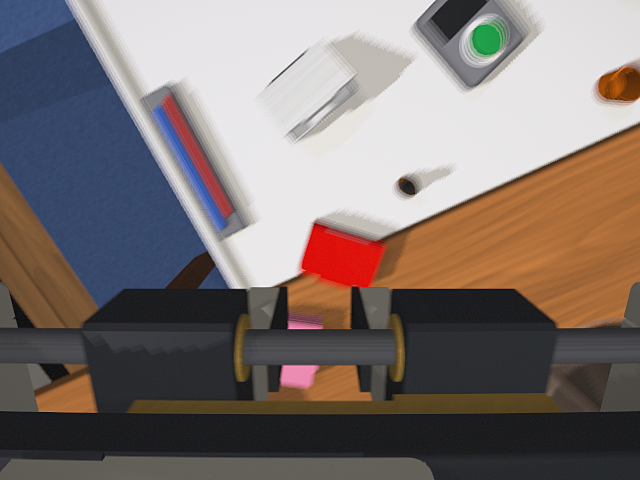

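The wrist picture, slightly blurred by motion, shows the aluminium box with its lid ajar at (304,94), its opening on the side towards the red box. The reminder button is at (482,43). Next I go over the organizer with the jaw axis turned across it.

{"name": "servo_tool", "arguments": {"targets": [{"dx": 1,"dy": -3.8,"dz": -1,"spin": -0.12,"grip": 0},{"dx": 2,"dy": -7.6,"dz": -2,"spin": -0.24,"grip": 0},{"dx": 3,"dy": -11.4,"dz": -3,"spin": -0.36,"grip": 0},{"dx": 4,"dy": -15.2,"dz": -4,"spin": -0.48,"grip": 0},{"dx": 5,"dy": -19,"dz": -5,"spin": -0.6,"grip": 0},{"dx": 6,"dy": -22.8,"dz": -6,"spin": -0.72,"grip": 0},{"dx": 7,"dy": -26.6,"dz": -7,"spin": -0.84,"grip": 0},{"dx": 8,"dy": -30.4,"dz": -8,"spin": -0.96,"grip": 0},{"dx": 9,"dy": -34,"dz": -9,"spin": -1.08,"grip": 0},{"dx": 9,"dy": -37,"dz": -10,"spin": -1.13,"grip": 0}]}}

```text
time_s: 2.97
tcp_pos: [0.5013, -0.1513, 0.1756]
eef_rot: [-180.0, -0.0, -90.4]
contact_force: [0.1, 1.0, 0.4]
gripper_width: 0.0005
```

{"name": "servo_tool", "arguments": {"targets": [{"dx": 0,"dy": 0,"dz": 0,"spin": 0,"grip": 0},{"dx": 0,"dy": 0,"dz": 0,"spin": 0,"grip": 0},{"dx": 0,"dy": 0,"dz": 0,"spin": 0,"grip": 0},{"dx": 0,"dy": 0,"dz": 0,"spin": 0,"grip": 0},{"dx": 0,"dy": 0,"dz": 0,"spin": 0,"grip": 0},{"dx": 0,"dy": 0,"dz": 0,"spin": 0,"grip": 0},{"dx": 0,"dy": 0,"dz": 0,"spin": 0,"grip": 0},{"dx": 0,"dy": 0,"dz": 0,"spin": 0,"grip": 0},{"dx": 0,"dy": 0,"dz": 0,"spin": 0,"grip": 0},{"dx": 0,"dy": 0,"dz": 0,"spin": 0,"grip": 0}]}}

```text
time_s: 3.8
tcp_pos: [0.4992, -0.15, 0.1767]
eef_rot: [-180.0, -0.0, -90.1]
contact_force: [-0.2, -0.5, -0.1]
gripper_width: 0.0005
```

```bash
python3 look.py w3 organizer lid_white lid_blue
```

```text
organizer 0.97 [290.5, 66.7, 357.8, 250.9] [324.3 155. ] [ 0.4948 -0.2059  0.03  ] [[289.0, 247.0], [293.0, 67.0], [361.0, 69.0], [356.0, 248.0]]
organizer 0.61 [299.4, 68.8, 358.5, 116.1] [326.6  91.6] [ 0.4932 -0.2516  0.03  ] [[299.0, 69.0], [356.0, 69.0], [356.0, 114.0], [299.0, 114.0]]
lid_white 0.74 [299.1, 202.6, 349.0, 248.5] [321.5 225.6] [ 0.4969 -0.1504  0.03  ] [[292.0, 242.0], [297.0, 203.0], [351.0, 210.0], [346.0, 249.0]]
lid_blue 0.63 [298.3, 71.0, 354.9, 114.9] [326.4  91.3] [ 0.4933 -0.2518  0.03  ] [[299.0, 69.0], [356.0, 69.0], [356.0, 114.0], [299.0, 114.0]]
```

View pics/w3.png

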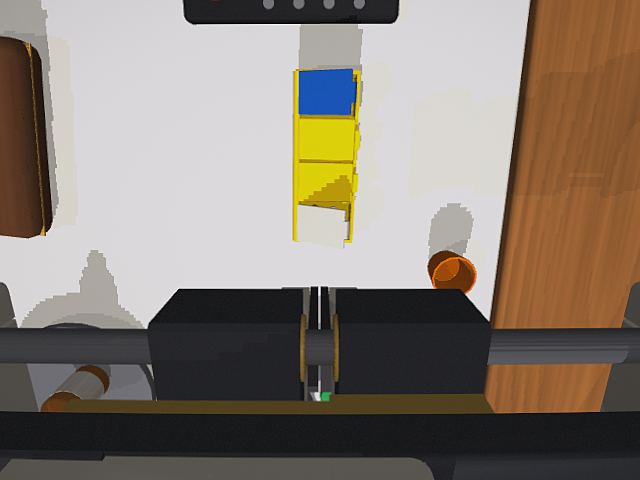

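The picture shows the organizer from above, the blue lid at (326,92) and the white lid at (322,226), both ajar and opening to the right, which is towards the robot. The fingers are shut at (320,300). Now I'll fit the pose.

```bash
python3 - <<'E'
from h import *
import pickle
from scipy.optimize import least_squares
im=cv2.imread("pics/w3.png");cal=pickle.load(open("w3.pkl","rb"))
h=cv2.cvtColor(im,cv2.COLOR_BGR2HSV)
m=(cv2.inRange(h,(20,120,60),(35,255,255))>0);m[260:]=0;m[:,:280]=0;m[:,370:]=0
ys,xs=np.where(m);print(xs.min(),xs.max(),ys.min(),ys.max())
for y in range(ys.min(),ys.max()+1,16):
    q=np.where(m[y])[0];print(y,q.min() if len(q) else None,q.max() if len(q) else None,at("wrist",(q.min(),y),.027,cal).round(4) if len(q) else '')
E
python3 - <<'E'
import cv2
im=cv2.imread("pics/w3.png")[55:260,270:375]
cv2.imwrite("pics/w3c.png",cv2.resize(im.transpose(1,0,2)[:,::-1],(800,410),interpolation=cv2.INTER_CUBIC))
E
```

```text
293 360 69 242
69 296 321 [ 0.5156 -0.2674  0.027 ]
85 294 359 [ 0.5172 -0.2565  0.027 ]
101 294 358 [ 0.5174 -0.2453  0.027 ]
117 293 357 [ 0.5184 -0.2338  0.027 ]
133 293 359 [ 0.5186 -0.2222  0.027 ]
149 293 358 [ 0.5188 -0.2103  0.027 ]
165 293 355 [ 0.5191 -0.1982  0.027 ]
181 293 357 [ 0.5193 -0.1858  0.027 ]
197 293 354 [ 0.5196 -0.1731  0.027 ]
213 293 353 [ 0.5198 -0.1601  0.027 ]
229 293 352 [ 0.5201 -0.1469  0.027 ]
```

View pics/w3c.png

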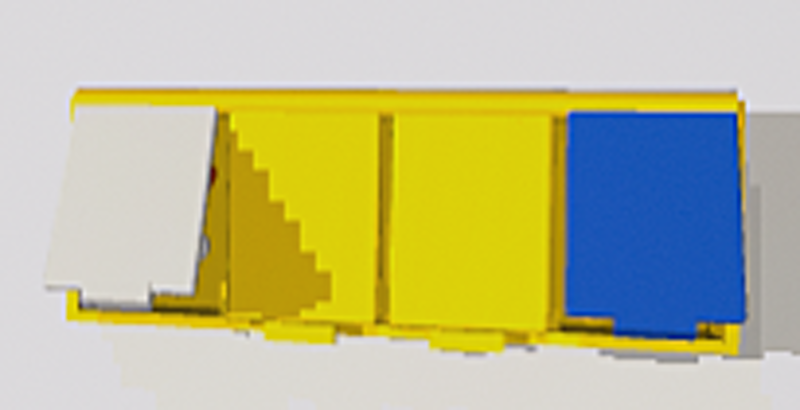

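{"name": "servo_tool", "arguments": {"targets": [{"dx": -0.3,"dy": -0.1,"dz": -2,"spin": -0.02,"grip": 0},{"dx": -0.6,"dy": -0.2,"dz": -4,"spin": -0.02,"grip": 0},{"dx": -1,"dy": -0.3,"dz": -6,"spin": -0.02,"grip": 0},{"dx": -1,"dy": -0.3,"dz": -8,"spin": -0.02,"grip": 0},{"dx": -1,"dy": -0.3,"dz": -10,"spin": -0.02,"grip": 0},{"dx": -1,"dy": -0.3,"dz": -11,"spin": -0.02,"grip": 0},{"dx": -1,"dy": -0.3,"dz": -11.5,"spin": -0.02,"grip": 0},{"dx": -1,"dy": -0.3,"dz": -12,"spin": -0.02,"grip": 0},{"dx": -1,"dy": -0.3,"dz": -12.4,"spin": -0.02,"grip": 0},{"dx": -1,"dy": -0.3,"dz": -12.8,"spin": -0.02,"grip": 0}]}}

```text
time_s: 4.83
tcp_pos: [0.4898, -0.1532, 0.049]
eef_rot: [-179.9, -0.0, -91.3]
contact_force: [-2.3, -0.1, 1.9]
gripper_width: 0.0007
```

{"name": "servo_tool", "arguments": {"targets": [{"dx": 0,"dy": 0,"dz": -0.2,"spin": 0,"grip": 0},{"dx": 0,"dy": 0,"dz": -0.4,"spin": 0,"grip": 0},{"dx": 0,"dy": 0,"dz": -0.6,"spin": 0,"grip": 0},{"dx": 0,"dy": 0,"dz": -0.8,"spin": 0,"grip": 0},{"dx": 0,"dy": 0,"dz": -1,"spin": 0,"grip": 0},{"dx": 0,"dy": 0,"dz": -1.1,"spin": 0,"grip": 0},{"dx": 0,"dy": 0,"dz": -1.2,"spin": 0,"grip": 0},{"dx": 0,"dy": 0,"dz": -1.3,"spin": 0,"grip": 0},{"dx": 0,"dy": 0,"dz": -1.4,"spin": 0,"grip": 0},{"dx": 0,"dy": 0,"dz": -1.4,"spin": 0,"grip": 0}]}}

```text
time_s: 5.67
tcp_pos: [0.4892, -0.1531, 0.0344]
eef_rot: [180.0, 0.0, -91.3]
contact_force: [0.1, 0.3, -0.9]
gripper_width: 0.0008
```

{"name": "servo_tool", "arguments": {"targets": [{"dx": 0,"dy": 0,"dz": -0.1,"spin": 0,"grip": 0},{"dx": 0,"dy": 0,"dz": -0.2,"spin": 0,"grip": 0},{"dx": 0,"dy": 0,"dz": -0.3,"spin": 0,"grip": 0},{"dx": 0,"dy": 0,"dz": -0.3,"spin": 0,"grip": 0},{"dx": 0,"dy": 0,"dz": -0.35,"spin": 0,"grip": 0},{"dx": 0,"dy": 0,"dz": -0.35,"spin": 0,"grip": 0},{"dx": 0,"dy": 0,"dz": -0.4,"spin": 0,"grip": 0},{"dx": 0,"dy": 0,"dz": -0.4,"spin": 0,"grip": 0},{"dx": 0,"dy": 0,"dz": -0.4,"spin": 0,"grip": 0},{"dx": 0,"dy": 0,"dz": -0.4,"spin": 0,"grip": 0}]}}

```text
time_s: 6.5
tcp_pos: [0.4893, -0.1531, 0.0306]
eef_rot: [-180.0, 0.0, -91.3]
contact_force: [0.2, -0.0, 0.9]
gripper_width: 0.0001
```

{"name": "servo_tool", "arguments": {"targets": [{"dx": 0,"dy": 0,"dz": -0.05,"spin": 0,"grip": 0},{"dx": 0,"dy": 0,"dz": -0.1,"spin": 0,"grip": 0},{"dx": 0,"dy": 0,"dz": -0.1,"spin": 0,"grip": 0},{"dx": 0,"dy": 0,"dz": -0.12,"spin": 0,"grip": 0},{"dx": 0,"dy": 0,"dz": -0.14,"spin": 0,"grip": 0},{"dx": 0,"dy": 0,"dz": -0.15,"spin": 0,"grip": 0},{"dx": 0,"dy": 0,"dz": -0.15,"spin": 0,"grip": 0},{"dx": 0,"dy": 0,"dz": -0.15,"spin": 0,"grip": 0},{"dx": 0,"dy": 0,"dz": -0.15,"spin": 0,"grip": 0},{"dx": 0,"dy": 0,"dz": -0.15,"spin": 0,"grip": 0}]}}

```text
time_s: 7.33
tcp_pos: [0.4893, -0.1532, 0.03]
eef_rot: [-180.0, -0.0, -91.2]
contact_force: [-2.7, 1.6, 11.8]
gripper_width: 0.0008
```

{"name": "servo_tool", "arguments": {"targets": [{"dx": 0,"dy": 0,"dz": 0.5,"spin": 0,"grip": 0},{"dx": 0,"dy": 0,"dz": 2,"spin": 0,"grip": 0},{"dx": 0,"dy": 0,"dz": 4,"spin": 0,"grip": 0},{"dx": 0,"dy": -1,"dz": 5,"spin": 0,"grip": 0},{"dx": 0,"dy": -3,"dz": 5,"spin": 0,"grip": 0},{"dx": 0,"dy": -6,"dz": 5,"spin": 0,"grip": 0},{"dx": -0.2,"dy": -8.5,"dz": 5,"spin": 0,"grip": 0},{"dx": -0.2,"dy": -9.8,"dz": 4.5,"spin": 0,"grip": 0},{"dx": -0.2,"dy": -9.8,"dz": 4,"spin": 0,"grip": 0},{"dx": -0.2,"dy": -9.8,"dz": 3.5,"spin": 0,"grip": 0}]}}

```text
time_s: 8.17
tcp_pos: [0.4869, -0.2516, 0.0636]
eef_rot: [180.0, 0.0, -91.4]
contact_force: [-0.4, 0.6, 0.0]
gripper_width: 0.0006
```

{"name": "servo_tool", "arguments": {"targets": [{"dx": 0,"dy": 0,"dz": -0.4,"spin": 0,"grip": 0},{"dx": 0,"dy": 0,"dz": -0.8,"spin": 0,"grip": 0},{"dx": 0,"dy": 0,"dz": -1.1,"spin": 0,"grip": 0},{"dx": 0,"dy": 0,"dz": -1.4,"spin": 0,"grip": 0},{"dx": 0,"dy": 0,"dz": -1.7,"spin": 0,"grip": 0},{"dx": 0,"dy": 0,"dz": -2,"spin": 0,"grip": 0},{"dx": 0,"dy": 0,"dz": -2.3,"spin": 0,"grip": 0},{"dx": 0,"dy": 0,"dz": -2.6,"spin": 0,"grip": 0},{"dx": 0,"dy": 0,"dz": -2.9,"spin": 0,"grip": 0},{"dx": 0,"dy": 0,"dz": -3.1,"spin": 0,"grip": 0}]}}

```text
time_s: 9.0
tcp_pos: [0.487, -0.2511, 0.0326]
eef_rot: [180.0, 0.0, -91.3]
contact_force: [-1.1, 0.1, 0.9]
gripper_width: 0.0006
```

```bash
python3 - <<'E'
from plant import r
s=r.get_state();print(s["tcp_pos"],s["contact_force"],s["joints"])
E
```

```text
[ 0.48700103 -0.25109357  0.03262846] [-1.1028682   0.08000552  0.86952119] [-6.78719086e+00  2.05440391e+01 -2.87538398e+01 -4.84340938e-03
 -4.07276621e+01  5.52520127e+00]
```

{"name": "servo_tool", "arguments": {"targets": [{"dx": 0,"dy": 0,"dz": -0.1,"spin": 0,"grip": 0},{"dx": 0,"dy": 0,"dz": -0.2,"spin": 0,"grip": 0},{"dx": 0,"dy": 0,"dz": -0.25,"spin": 0,"grip": 0},{"dx": 0,"dy": 0,"dz": -0.3,"spin": 0,"grip": 0},{"dx": 0,"dy": 0,"dz": -0.32,"spin": 0,"grip": 0},{"dx": 0,"dy": 0,"dz": -0.35,"spin": 0,"grip": 0},{"dx": 0,"dy": 0,"dz": -0.35,"spin": 0,"grip": 0},{"dx": 0,"dy": 0,"dz": -0.35,"spin": 0,"grip": 0},{"dx": 0,"dy": 0,"dz": -0.35,"spin": 0,"grip": 0},{"dx": 0,"dy": 0,"dz": -0.35,"spin": 0,"grip": 0}]}}

```text
time_s: 9.83
tcp_pos: [0.4872, -0.2512, 0.0302]
eef_rot: [-180.0, -0.0, -91.3]
contact_force: [-2.5, 1.4, 6.2]
gripper_width: 0.0003
```

{"name": "servo_tool", "arguments": {"targets": [{"dx": 0,"dy": 0,"dz": 0.5,"spin": 0,"grip": 0},{"dx": 0,"dy": 0,"dz": 2,"spin": 0,"grip": 0},{"dx": 0,"dy": 1,"dz": 5,"spin": 0,"grip": 0},{"dx": 0,"dy": 4,"dz": 8,"spin": 0,"grip": 0},{"dx": 0,"dy": 8,"dz": 11,"spin": 0,"grip": 0},{"dx": 0,"dy": 11,"dz": 13,"spin": 0,"grip": 0},{"dx": 0,"dy": 12,"dz": 14,"spin": 0,"grip": 0},{"dx": 0,"dy": 12,"dz": 14,"spin": 0,"grip": 0},{"dx": 0,"dy": 12,"dz": 14,"spin": 0,"grip": 0},{"dx": 0,"dy": 12,"dz": 14,"spin": 0,"grip": 0}]}}

```text
time_s: 10.67
tcp_pos: [0.4869, -0.1313, 0.1691]
eef_rot: [180.0, 0.0, -91.3]
contact_force: [-0.3, 0.8, -0.7]
gripper_width: 0.0003
```

```bash
python3 look.py w4 lid_white lid_blue; python3 - <<'E'
import cv2
im=cv2.imread("pics/w4.png")[20:280,240:420]
cv2.imwrite("pics/w4c.png",cv2.resize(im.transpose(1,0,2)[:,::-1],(800,554),interpolation=cv2.INTER_CUBIC))
E
```

```text
lid_white 0.97 [280.0, 181.4, 337.1, 219.3] [304.7 200.7] [ 0.497  -0.1535  0.03  ] [[277.0, 181.0], [335.0, 181.0], [335.0, 220.0], [277.0, 220.0]]
lid_blue 0.61 [279.0, 42.5, 341.0, 91.2] [308.2  64.3] [ 0.4915 -0.2504  0.03  ] [[276.0, 87.0], [277.0, 40.0], [342.0, 43.0], [340.0, 89.0]]
```

View pics/w4c.png

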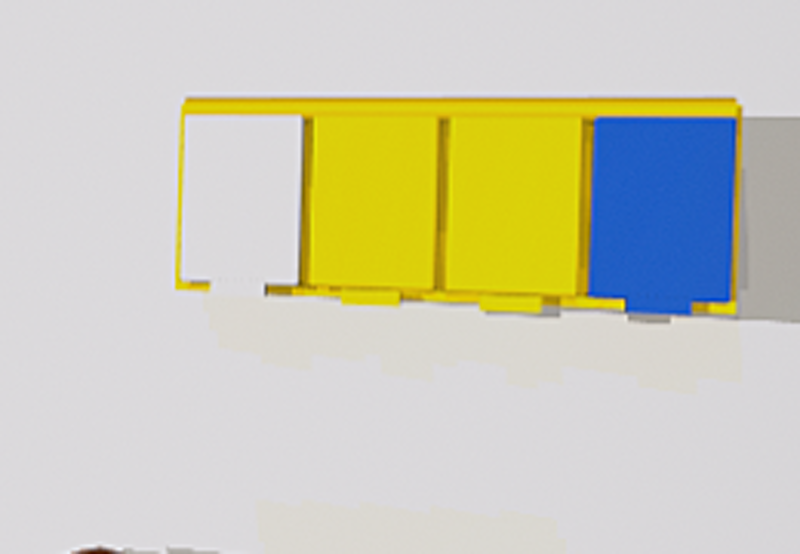

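The crop shows both lids lying flush: white at (240,200) and blue at (660,210), each in line with the two shut yellow ones. The organizer is still in place. On to the pill box.

{"name": "servo_tool", "arguments": {"targets": [{"dx": 0.2,"dy": 2,"dz": 0,"spin": 0,"grip": 0},{"dx": 0.4,"dy": 6,"dz": 0.5,"spin": 0,"grip": 0},{"dx": 0.6,"dy": 10,"dz": 0.5,"spin": 0,"grip": 0},{"dx": 0.8,"dy": 14,"dz": 1,"spin": 0,"grip": 0},{"dx": 1,"dy": 18,"dz": 1,"spin": 0,"grip": 0},{"dx": 1,"dy": 22,"dz": 1,"spin": 0,"grip": 0},{"dx": 1,"dy": 26,"dz": 1,"spin": 0,"grip": 0},{"dx": 1,"dy": 30,"dz": 1,"spin": 0,"grip": 0},{"dx": 1,"dy": 34,"dz": 1,"spin": 0,"grip": 0},{"dx": 1,"dy": 37,"dz": 1,"spin": 0,"grip": 0}]}}

```text
time_s: 11.65
tcp_pos: [0.4972, 0.2409, 0.1786]
eef_rot: [180.0, -0.1, -91.3]
contact_force: [1.1, -1.6, -0.1]
gripper_width: 0.0004
```

{"name": "servo_tool", "arguments": {"targets": [{"dx": 0,"dy": 0,"dz": 0,"spin": 0,"grip": 0},{"dx": 0,"dy": 0,"dz": 0,"spin": 0,"grip": 0},{"dx": 0,"dy": 0,"dz": 0,"spin": 0,"grip": 0},{"dx": 0,"dy": 0,"dz": 0,"spin": 0,"grip": 0},{"dx": 0,"dy": 0,"dz": 0,"spin": 0,"grip": 0},{"dx": 0,"dy": 0,"dz": 0,"spin": 0,"grip": 0},{"dx": 0,"dy": 0,"dz": 0,"spin": 0,"grip": 0},{"dx": 0,"dy": 0,"dz": 0,"spin": 0,"grip": 0},{"dx": 0,"dy": 0,"dz": 0,"spin": 0,"grip": 0},{"dx": 0,"dy": 0,"dz": 0,"spin": 0,"grip": 0}]}}

```text
time_s: 12.48
tcp_pos: [0.4973, 0.2388, 0.1797]
eef_rot: [-180.0, 0.0, -91.3]
contact_force: [-0.4, 0.2, -0.1]
gripper_width: 0.0003
```

```bash
python3 look.py w5 pill_box lid_alu reminder dose_button
```

```text
pill_box 0.98 [524.2, 260.7, 624.2, 325.2] [574.9 301.3] [0.2758 0.3115 0.03  ] [[519.0, 313.0], [552.0, 255.0], [634.0, 301.0], [602.0, 359.0]]
pill_box 0.56 [442.3, 139.7, 569.3, 263.9] [506.2 202.3] [0.3463 0.2231 0.03  ] [[439.0, 214.0], [517.0, 136.0], [574.0, 193.0], [496.0, 271.0]]
lid_alu 0.79 [537.1, 271.7, 629.7, 329.3] [584.3 305.4] [0.2667 0.3157 0.03  ] [[534.0, 320.0], [563.0, 262.0], [635.0, 298.0], [606.0, 356.0]]
lid_alu 0.72 [449.0, 145.2, 571.6, 263.6] [511.6 205.5] [0.3416 0.2258 0.03  ] [[449.0, 221.0], [526.0, 144.0], [575.0, 193.0], [498.0, 270.0]]
```

View pics/w5.png

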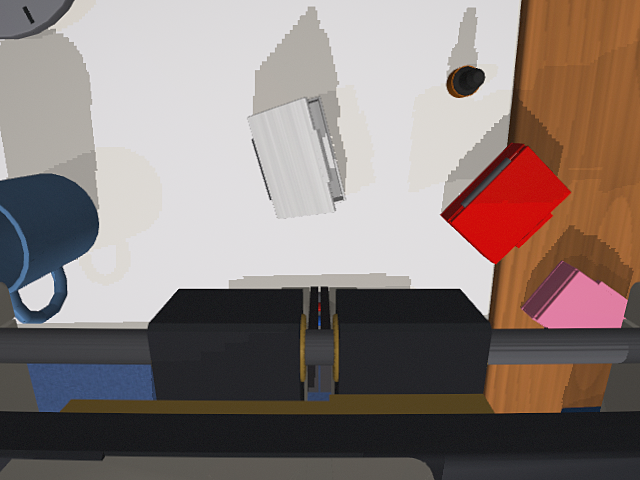

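The picture shows the aluminium box at (296,160). Its hinge edge runs from about (248,118) to (276,218), and the opening faces right towards the robot.

```bash
python3 - <<'E'
from h import *
import pickle
cal=pickle.load(open("w5.pkl","rb"))
A=at("wrist",(248,118),.026,cal);B=at("wrist",(276,218),.026,cal);d=(B-A)[:2];print(A,B,np.linalg.norm(d))
psi=np.arctan2(-d[0],d[1]);print("psi",psi)
R=lambda a:np.array([[np.cos(a),-np.sin(a)],[np.sin(a),np.cos(a)]])
o=(A+B)[:2]/2-R(psi)@[.0275,0];print("origin",o,"spot",o+R(psi)@[-.010,0])
for q in([.029,.042,0],[.029,-.042,0],[-.029,-.042,0.0],[-.029,.042,0],[-.029,-.042,.023],[-.029,.042,.023]):
    P=np.r_[o+R(psi)@q[:2],q[2]];print(q,px("wrist",P,cal).round())
for a in(.35,.45,.55):
    for y in(-.0415,.0415):
        P=np.r_[o+R(psi)@[.027-.056*np.cos(a)-.004*np.sin(a),y],.023+.056*np.sin(a)+.004*np.cos(a)];print(a,px("wrist",P,cal).round())
E
```

```text
[0.54929597 0.154324   0.026     ] [0.53194653 0.23289926 0.026     ] 0.08046784845410189
psi 0.2173136073706333
origin [0.51376804 0.18768244] spot [0.50400324 0.18552636]
[0.029, 0.042, 0] [278. 214.]
[0.029, -0.042, 0] [251. 117.]
[-0.029, -0.042, 0.0] [319.  99.]
[-0.029, 0.042, 0] [342. 198.]
[-0.029, -0.042, 0.023] [319.  97.]
[-0.029, 0.042, 0.023] [344. 203.]
0.35 [317.  96.]
0.35 [343. 209.]
0.45 [314.  96.]
0.45 [341. 211.]
0.55 [311.  96.]
0.55 [338. 213.]
```

{"name": "servo_tool", "arguments": {"targets": [{"dx": 0.1,"dy": -1,"dz": -1,"spin": 0.06,"grip": 0},{"dx": 0.3,"dy": -3,"dz": -3,"spin": 0.12,"grip": 0},{"dx": 0.7,"dy": -5,"dz": -5,"spin": 0.2,"grip": 0},{"dx": 0.7,"dy": -5.3,"dz": -7,"spin": 0.24,"grip": 0},{"dx": 0.7,"dy": -5.3,"dz": -9,"spin": 0.24,"grip": 0},{"dx": 0.7,"dy": -5.3,"dz": -10.5,"spin": 0.24,"grip": 0},{"dx": 0.7,"dy": -5.3,"dz": -11.3,"spin": 0.24,"grip": 0},{"dx": 0.7,"dy": -5.3,"dz": -12,"spin": 0.24,"grip": 0},{"dx": 0.7,"dy": -5.3,"dz": -12.4,"spin": 0.24,"grip": 0},{"dx": 0.7,"dy": -5.3,"dz": -12.8,"spin": 0.24,"grip": 0}]}}

```text
time_s: 13.57
tcp_pos: [0.5038, 0.1857, 0.0516]
eef_rot: [179.9, -0.0, -77.5]
contact_force: [-4.6, -1.6, 2.8]
gripper_width: 0.0002
```

{"name": "servo_tool", "arguments": {"targets": [{"dx": 0,"dy": 0,"dz": -0.2,"spin": 0,"grip": 0},{"dx": 0,"dy": 0,"dz": -0.5,"spin": 0,"grip": 0},{"dx": 0,"dy": 0,"dz": -0.8,"spin": 0,"grip": 0},{"dx": 0,"dy": 0,"dz": -1,"spin": 0,"grip": 0},{"dx": 0,"dy": 0,"dz": -1.2,"spin": 0,"grip": 0},{"dx": 0,"dy": 0,"dz": -1.4,"spin": 0,"grip": 0},{"dx": 0,"dy": 0,"dz": -1.6,"spin": 0,"grip": 0},{"dx": 0,"dy": 0,"dz": -1.8,"spin": 0,"grip": 0},{"dx": 0,"dy": 0,"dz": -2,"spin": 0,"grip": 0},{"dx": 0,"dy": 0,"dz": -2.1,"spin": 0,"grip": 0}]}}

```text
time_s: 14.4
tcp_pos: [0.5042, 0.1858, 0.0302]
eef_rot: [180.0, -0.0, -77.5]
contact_force: [-1.2, -0.5, 0.7]
gripper_width: 0.0005
```

{"name": "servo_tool", "arguments": {"targets": [{"dx": 0,"dy": 0,"dz": -0.1,"spin": 0,"grip": 0},{"dx": 0,"dy": 0,"dz": -0.2,"spin": 0,"grip": 0},{"dx": 0,"dy": 0,"dz": -0.25,"spin": 0,"grip": 0},{"dx": 0,"dy": 0,"dz": -0.3,"spin": 0,"grip": 0},{"dx": 0,"dy": 0,"dz": -0.35,"spin": 0,"grip": 0},{"dx": 0,"dy": 0,"dz": -0.38,"spin": 0,"grip": 0},{"dx": 0,"dy": 0,"dz": -0.4,"spin": 0,"grip": 0},{"dx": 0,"dy": 0,"dz": -0.4,"spin": 0,"grip": 0},{"dx": 0,"dy": 0,"dz": -0.4,"spin": 0,"grip": 0},{"dx": 0,"dy": 0,"dz": -0.4,"spin": 0,"grip": 0}]}}

```text
time_s: 15.23
tcp_pos: [0.5042, 0.1859, 0.0271]
eef_rot: [-180.0, 0.0, -77.5]
contact_force: [-1.6, -1.0, 7.7]
gripper_width: 0.0008
```

{"name": "servo_tool", "arguments": {"targets": [{"dx": 0,"dy": 0,"dz": 0.5,"spin": 0,"grip": 0},{"dx": 0,"dy": 0,"dz": 2,"spin": 0,"grip": 0},{"dx": 0,"dy": 0,"dz": 5,"spin": 0,"grip": 0},{"dx": -0.5,"dy": -0.5,"dz": 9,"spin": -0.1,"grip": 0},{"dx": -1,"dy": -1,"dz": 13,"spin": -0.2,"grip": 0},{"dx": -1,"dy": -1,"dz": 17,"spin": -0.24,"grip": 0},{"dx": -1,"dy": -1,"dz": 20,"spin": -0.24,"grip": 0},{"dx": -1,"dy": -1,"dz": 21,"spin": -0.24,"grip": 0},{"dx": -1,"dy": -1,"dz": 21,"spin": -0.24,"grip": 0},{"dx": -1,"dy": -1,"dz": 21,"spin": -0.24,"grip": 0}]}}

```text
time_s: 16.07
tcp_pos: [0.4941, 0.176, 0.2368]
eef_rot: [-180.0, 0.1, -91.3]
contact_force: [0.1, 0.0, -0.9]
gripper_width: 0.0002
```

```bash
python3 look.py w6 pill_box lid_alu reminder dose_button
```

```text
pill_box 0.88 [494.3, 299.0, 567.4, 381.4] [532.7 332.5] [0.2713 0.3113 0.03  ] [[486.0, 335.0], [524.0, 290.0], [587.0, 344.0], [549.0, 389.0]]
pill_box 0.8 [419.9, 201.8, 523.0, 296.9] [470.3 251.7] [0.3458 0.2202 0.03  ] [[416.0, 261.0], [477.0, 200.0], [524.0, 248.0], [464.0, 308.0]]
lid_alu 0.92 [514.3, 310.6, 568.2, 381.8] [541.7 339.9] [0.2604 0.3204 0.03  ] [[511.0, 316.0], [554.0, 301.0], [579.0, 371.0], [536.0, 386.0]]
lid_alu 0.65 [425.6, 210.2, 522.7, 296.1] [474.9 255.6] [0.3409 0.2243 0.03  ] [[425.0, 269.0], [485.0, 208.0], [525.0, 248.0], [464.0, 308.0]]
reminder 0.94 [245.8, 0.0, 370.4, 86.8] [308.9  37.2] [0.4992 0.0256 0.03  ] [[246.0, 6.0], [342.0, -33.0], [377.0, 54.0], [281.0, 92.0]]
dose_button 0.57 [308.3, 0.0, 348.7, 39.4] [327.8  19.6] [0.4829 0.0124 0.03  ] [[310.0, 0.0], [346.0, 0.0], [346.0, 41.0], [310.0, 41.0]]
dose_button 0.32 [256.8, 172.7, 334.1, 266.2] [297.3 219.9] [0.5149 0.1845 0.03  ] [[257.0, 187.0], [317.0, 171.0], [339.0, 253.0], [279.0, 269.0]]
```

View pics/w6.png

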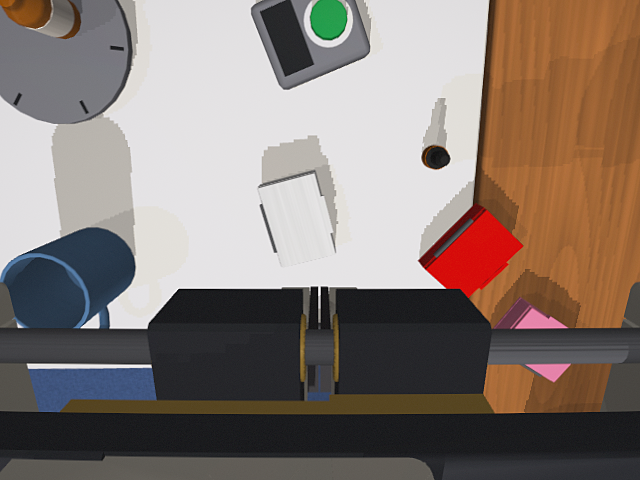

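The picture shows the aluminium lid closed flush at (297,220), with the box not moved, and the green button at (328,20), which is at (0.483, 0.012).

{"name": "servo_tool", "arguments": {"targets": [{"dx": -0.3,"dy": -2,"dz": -0.5,"spin": 0,"grip": 0},{"dx": -0.6,"dy": -5,"dz": -2,"spin": 0,"grip": 0},{"dx": -0.9,"dy": -8.5,"dz": -4,"spin": 0,"grip": 0},{"dx": -1.1,"dy": -12,"dz": -7,"spin": 0,"grip": 0},{"dx": -1.1,"dy": -15,"dz": -10,"spin": 0,"grip": 0},{"dx": -1.1,"dy": -16.4,"dz": -13,"spin": 0,"grip": 0},{"dx": -1.1,"dy": -16.4,"dz": -15.5,"spin": 0,"grip": 0},{"dx": -1.1,"dy": -16.4,"dz": -17.5,"spin": 0,"grip": 0},{"dx": -1.1,"dy": -16.4,"dz": -18.8,"spin": 0,"grip": 0},{"dx": -1.1,"dy": -16.4,"dz": -19.4,"spin": 0,"grip": 0}]}}

```text
time_s: 17.15
tcp_pos: [0.4815, 0.0109, 0.0399]
eef_rot: [179.7, -0.1, -91.3]
contact_force: [-0.6, -0.7, 0.4]
gripper_width: 0.0001
```

{"name": "servo_tool", "arguments": {"targets": [{"dx": 0,"dy": 0,"dz": -0.2,"spin": 0,"grip": 0},{"dx": 0,"dy": 0,"dz": -0.4,"spin": 0,"grip": 0},{"dx": 0,"dy": 0,"dz": -0.6,"spin": 0,"grip": 0},{"dx": 0,"dy": 0,"dz": -0.8,"spin": 0,"grip": 0},{"dx": 0,"dy": 0,"dz": -0.9,"spin": 0,"grip": 0},{"dx": 0,"dy": 0,"dz": -1,"spin": 0,"grip": 0},{"dx": 0,"dy": 0,"dz": -1.1,"spin": 0,"grip": 0},{"dx": 0,"dy": 0,"dz": -1.2,"spin": 0,"grip": 0},{"dx": 0,"dy": 0,"dz": -1.2,"spin": 0,"grip": 0},{"dx": 0,"dy": 0,"dz": -1.2,"spin": 0,"grip": 0}]}}

```text
time_s: 17.98
tcp_pos: [0.4836, 0.0121, 0.0308]
eef_rot: [-180.0, 0.0, -91.2]
contact_force: [-0.1, 2.0, 2.4]
gripper_width: 0.0002
```

Button moving (2.4 N at 30.8 mm). I go a further 2.7 mm, then press slightly past that.

{"name": "servo_tool", "arguments": {"targets": [{"dx": 0,"dy": 0,"dz": -0.08,"spin": 0,"grip": 0},{"dx": 0,"dy": 0,"dz": -0.15,"spin": 0,"grip": 0},{"dx": 0,"dy": 0,"dz": -0.2,"spin": 0,"grip": 0},{"dx": 0,"dy": 0,"dz": -0.24,"spin": 0,"grip": 0},{"dx": 0,"dy": 0,"dz": -0.27,"spin": 0,"grip": 0},{"dx": 0,"dy": 0,"dz": -0.29,"spin": 0,"grip": 0},{"dx": 0,"dy": 0,"dz": -0.3,"spin": 0,"grip": 0},{"dx": 0,"dy": 0,"dz": -0.3,"spin": 0,"grip": 0},{"dx": 0,"dy": 0,"dz": -0.3,"spin": 0,"grip": 0},{"dx": 0,"dy": 0,"dz": -0.3,"spin": 0,"grip": 0}]}}

```text
time_s: 18.82
tcp_pos: [0.4837, 0.0121, 0.0281]
eef_rot: [-179.9, 0.0, -91.2]
contact_force: [-0.6, 3.8, 10.5]
gripper_width: 0.0005
```

10.5 N at 28.1 mm means the button is fully down. Now I let it up and go to a viewing height.

{"name": "servo_tool", "arguments": {"targets": [{"dx": 0,"dy": 0,"dz": 0.3,"spin": 0,"grip": 0},{"dx": 0,"dy": 0,"dz": 1,"spin": 0,"grip": 0},{"dx": 0,"dy": 0,"dz": 3,"spin": 0,"grip": 0},{"dx": 0,"dy": 0,"dz": 7,"spin": 0,"grip": 0},{"dx": 0,"dy": 0,"dz": 11,"spin": 0,"grip": 0},{"dx": 0,"dy": 0,"dz": 15,"spin": 0,"grip": 0},{"dx": 0,"dy": 0,"dz": 18,"spin": 0,"grip": 0},{"dx": 0,"dy": 0,"dz": 20,"spin": 0,"grip": 0},{"dx": 0,"dy": 0,"dz": 20,"spin": 0,"grip": 0},{"dx": 0,"dy": 0,"dz": 20,"spin": 0,"grip": 0}]}}

```text
time_s: 19.65
tcp_pos: [0.4829, 0.0117, 0.2285]
eef_rot: [-179.9, 0.0, -91.3]
contact_force: [-0.3, 0.1, -1.4]
gripper_width: 0.0006
```

```bash
python3 - <<'E'
from h import *
w=r.capture("wrist");s=r.capture("side")
w=cv2.resize(w[:300],(533,250));
a=cv2.resize(s[220:345,250:385],(378,350),interpolation=2);b=cv2.resize(s[140:210,340:420],(400,350),interpolation=2)
c=np.hstack([a,b]);c=cv2.copyMakeBorder(c,0,0,0,800-c.shape[1],0);w=cv2.copyMakeBorder(w,0,0,0,267,0)
cv2.imwrite("pics/f.png",np.vstack([c,w]))
E
```

```text
(no output)
```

View pics/f.png

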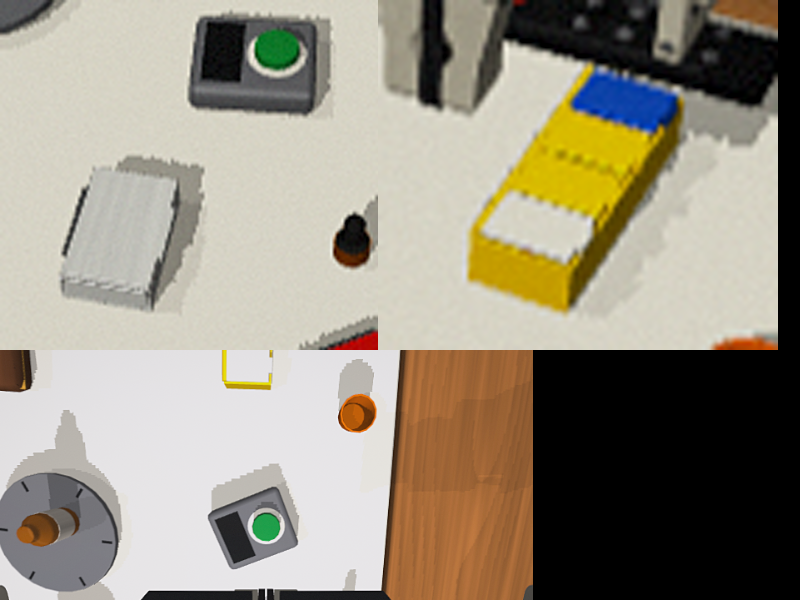

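The picture shows all lids flush: aluminium at (120,235), white at (540,225) and blue at (625,100). The button is up again at (277,48), and the bystanders are in place.

```bash
python3 -c "
from plant import r
print(r.close_job())"
```

```text
the job is handed in; nothing more can be done
None
```

I pressed the white lid, the blue lid, the aluminium lid and then the green button, in that order, and handed the job in at about 20 s.

| Pressed | Force on the tool (N) | Tool height (mm) |
|---|---|---|
| White lid | about 12 | 30 |
| Blue lid | about 6 | 30 |
| Aluminium lid | about 8 | 27 |
| Green button | 10.5 | 28, its full 6 mm travel |

The last pictures show all three lids flush and the button up again. The organizer and pill box were where I first measured them, to within a few mm. The bystanders in those pictures looked unmoved. The robot was clear of everything, with the tool at 0.23 m.

- **Firmer than intended:** the white lid took about 12 N, more than the other two lids.
- **Sideways push:** a push of about 4.6 N showed briefly when the tool first met the aluminium lid; the box did not visibly shift.
- **Refused move:** the first move call was refused over its format, so nothing moved, and I sent it again.

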